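# Put the trimmer away in the UV tool cabinet

## Task

Put the long trimmer from the worktop away in the UV tool cabinet: pull the cabinet's drawer right out to its stop, lay the trimmer flat and lengthwise in the empty middle lane (set it down, do not drop it), then push the drawer fully home without slamming it. Leave the other tools where they are, on the worktop and in the drawer.

Things in the scene. Friction and masses are not known exactly. Their poses are not given: they have to be found in the camera images.
- drawer (a joint): travel of the cabinet's drawer in m: 0 = fully home, 0.155 = out at its stop. It slides out along the cabinet's own -x (its front, towards the robot); needs about 2 to 3 N. It may start up to 8 mm ajar
- cabinet: white sheet-metal UV tool cabinet standing on the worktop, fixed, 172 mm deep (x) x 250 mm wide (y) x 108 mm high, one drawer in its front. Origin: centre of its underside on the worktop; its x axis points to its back, so the drawer comes out along -x. The drawer's front plate is 12 mm thick, covers the whole front and its upper edge is at z = 98 mm
- handle (a point): middle of the drawer's horizontal steel bar handle, moves with the drawer: round bar 10 mm in diameter, 142 mm long along the cabinet's y, its axis 80 mm above the worktop and 35 mm in front of the drawer's front plate (30 mm free gap behind the bar between its two posts, which stand 55 mm either side of the middle)
- lane (a point): centre of the floor of the drawer's empty middle lane, moves with the drawer; axes as the cabinet's. Lane 140 mm long (x), 66 mm wide (y), floor 26 mm above the worktop; dividers 3 mm thick, 14 mm high; walls at both ends 30 mm, then the front plate (72 mm above the floor). At the stop the lane's rear end is 12 mm clear of the cabinet's front. The lanes 69 mm either side are taken
- trimmer: the long trimmer: slim black hair trimmer with a toothed steel blade at one end, 25 x 125 x 21 mm (x, y, z), lying on the worktop; origin at the centre of its underside, its y axis along its length. Grasp it across the barrel (25 mm) near the middle
- thermometer: white handheld thermometer without blade, 25 x 112 x 18 mm, lying on the worktop near the trimmer; origin at the centre of its underside; stays where it is
- razor_case: grey razor case, 42 x 120 x 24 mm, lying lengthwise in one of the drawer's outer lanes; origin at the centre of its underside; stays in its lane
- trimmer_short: short trimmer, 25 x 100 x 21 mm, lying lengthwise in the drawer's other outer lane; origin at the centre of its underside; stays in its lane
- round_brush: round hair brush, 42 x 204 x 45 mm, lying on the right of the worktop; stays where it is
Things that resemble listed ones, but are neither listed nor needed, are in the scene too. Several things have the shape of the trimmer; the one meant has the colours described above.

How it is judged:
By the outcome, as a careful person would: the job done as asked, in the order asked, and still so for the second after the job is handed in, with the robot touching nothing.
It also fails if it takes over 59 s, if anything falls off the work surface, if the arm or the gripper's body presses on something with over 40 N, if the wrist force passes 120 N, or if a joint passes its speed limit or range.

## Robot

A 6-joint arm with a two-finger parallel gripper is mounted at the origin on a cart in front of the work surface, level with it; the furniture and walls round the work are solid. World frame = base frame: x ahead of the robot, y to its left, z up, the work surface at z = 0. Lengths are in mm, angles in rad, forces in N, time in s.
With the tool pointing down it reaches from about 250 to 800 mm from the base axis. Payload 3.9 kg.
Tool frame: the origin (TCP) lies on the mounting face of the last link; the fingertips stand 173 mm ahead of it and the grasp point (between the pads) lies 155 mm ahead of it (bot.finger_overhang is the distance from the TCP to the fingertips, in mm); z points along the fingers, y is the line along which they close (so a half turn about z gives the same grasp; the last joint's range is limited). The gripper opens to 85 mm and grips with 20 to 120 N. Pads are 22 mm wide; open, the fingers measure 114 mm over their backs; the gripper's body (76 mm by 85 mm) begins 54 mm behind the grasp point. The pads swing forward as they close: fully open they stand 13 mm farther back than shut.
Start: joints at [1.217, 0.26, -0.138, 1.173, 0, 1.571], TCP at [181.889, 492.476, 404.704] pointing down, gripper open.
Joint ranges: [-2.78, 2.78], [-0.83, 1.72], [-1.28, 1.37], [-1.9, 2.12], [-1.57, 1.48], [-3.14, 3.14]. Speed limits (rad/s): [2.57, 2.57, 3.14, 3.14, 3.14, 3.14].

## Interface

Orientations are given as [roll, pitch, yaw] about the fixed x, y, z axes, in that order (R = Rz(yaw) Ry(pitch) Rx(roll)).
In Python, from station import bot gives the robot as it stands. The module is installed in compiled form; this text tells all that it offers. Calls block until the motion is done:
- bot.move_ptp(position, orientation): joint-space move of the TCP to a pose.
- bot.servo_line(position, frame=None, rate=150): straight line of the TCP; frame=None keeps the orientation; rate is the mean speed in mm/s.
- bot.movej(angles): joint-space move.
- bot.command_gripper(opening, grip_force=None): opening from 0.0 (shut) to 1.0 (fully open); grip_force is the grip in N (None keeps the last); returns when the fingers have stopped.
- bot.sleep(seconds).
- bot.solve_ik(position, orientation): joint angles nearest the present ones, or None.
- bot.state(): the state.
- bot.grab_frame(name): name is "side" or "top"; returns a dict with "pixels" (384x512x3 uint8, blue, green, red), "range_z" (384x512 float32, mm along the optical axis (not along the pixel's ray), 0 where there is no reading), "K" (3x3 intrinsics, pixels), "origin" and "attitude" of the camera in the world. Camera axes: x right, y down, z forward; pixel columns grow to the right and rows downward; lengths in mm; the calibration is good to about 2 mm. A picture is of the moment at which its call begins.
A pose or a line that the arm cannot do raises bot.Unreachable and nothing moves.
- bot.close_job(): hands the job in; it is judged then, once.
Trained networks look in a picture, given as the dict that the camera call returned (one of the last four; its "shot" number tells which), for a name from the list of things; names that differ only in an ending like _2 or _b are one class to them, and where a whole thing is asked for, a point or a joint stands for the part that bears it (a point fixed in the world has none). Each returns a list of dicts, best first, with "conf" (0 to 1); they miss things now and then, are a little off and sometimes report something else, mostly with a low value. They report only what shows in the picture. A call takes as long as a camera call. They do not tell look-alikes from the thing itself.
- bot.search_frame(label, picture): "position" ([column, row] as shares, 0 to 1, of the picture: columns of its width, rows of its height, amid what is visible of it).
- bot.masks_of(label, picture): "pixels" (384x512 bool, what is visible of it) and "position" ([column, row] as shares, 0 to 1, of the picture: columns of its width, rows of its height, amid what is visible of it).
The state is a dict: "time": time; "joint_positions": joint angles; "dq": joint speeds; "tau": joint torques, N m; "eef_pos": TCP position; "eef_rot": TCP orientation; "ft_force": force on the tool from outside, world axes, zero at the start; "moment": the same for the moment, N m; "opening": opening from 0.0 (shut) to 1.0 (fully open); "finger_force": force on a finger pad.
Only numpy, scipy, OpenCV 4.12 (cv2) and the standard library are available. Lean on these libraries where they do the work, as an engineer would, in place of code of your own. Each camera call takes 0.05 s, during which the arm holds its last target. There are 200 camera calls.

## Working session

There is one attempt and no reset: what is moved stays moved. The work goes in short steps, each a Python script; the robot and the scene stay as the last script left them, time stands still between calls to the robot, and variables do not carry over. Pictures are saved under pics/ and viewed, at most 10 in all, crops included, and the job is handed in when it is done.

```bash
mkdir -p pics; ls
cat > h.py <<'E'
import numpy as np, cv2
from scipy.spatial.transform import Rotation as R
from station import bot
def att(p):
    a=np.array(p["attitude"],float)
    return a if a.shape==(3,3) else R.from_euler('xyz',a).as_matrix() if a.size==3 else R.from_quat(a).as_matrix()
def cloud(p):
    z=p["range_z"].astype(float);K=np.array(p["K"]);v,u=np.mgrid[0:z.shape[0],0:z.shape[1]]
    c=np.stack([(u-K[0,2])/K[0,0]*z,(v-K[1,2])/K[1,1]*z,z],-1)
    w=c@att(p).T+np.array(p["origin"]); w[z<=0]=np.nan
    return w
E
python3 - <<'E'
from h import *
for n in("top","side"):
    p=bot.grab_frame(n);print(n,p["origin"],p["attitude"],np.array(p["K"]).tolist())
    cv2.imwrite(f"pics/{n}0.png",p["pixels"]);w=cloud(p)
    for l in("trimmer","thermometer","drawer","handle","cabinet","round_brush"):
        for d in bot.masks_of(l,p):
            m=d["pixels"];q=w[m];q=q[~np.isnan(q[:,0])]
            print(l,round(d["conf"],2),np.round(np.array(d["position"])*[512,384]),m.sum(),np.round(np.median(q,0)) if len(q) else None)
s=bot.state();print(s["time"],s["eef_pos"],s["eef_rot"],s["opening"])
E
```

```text
pics
top [ 217.54116315  -40.57894782 1756.70402057] [-2.9427955   0.00898167 -1.57482004] [[489.08110549001316, 0.0, 253.4906455616128], [0.0, 489.08110549001316, 191.47740030326918], [0.0, 0.0, 1.0]]
trimmer 0.79 [155. 241.] 203 [386. 328.  19.]
trimmer 0.76 [234. 147.] 170 [742.  45.  19.]
thermometer 0.62 [206. 238.] 168 [404. 141.  17.]
drawer 0.73 [293. 178.] 900 [ 608. -165.   80.]
handle 0.96 [290. 176.] 816 [ 609. -164.   81.]
cabinet 0.67 [292. 177.] 891 [ 608. -169.   80.]
cabinet 0.64 [296. 151.] 4091 [ 690. -176.  108.]
cabinet 0.21 [206. 237.] 212 [408. 140.  17.]
round_brush 0.95 [358. 201.] 326 [ 533. -383.   29.]
side [ 204.55970504 -770.86662422  856.78621752] [-2.33977285  0.00950452 -0.46966603] [[432.5431213773197, 0.0, 253.42728748645084], [0.0, 432.5431213773197, 198.3450882109455], [0.0, 0.0, 1.0]]
trimmer 0.53 [151. 158.] 265 [387. 322.  15.]
thermometer 0.72 [178. 193.] 283 [410. 132.  14.]
drawer 0.93 [293. 229.] 1917 [ 606. -178.   71.]
handle 0.81 [293. 231.] 1833 [ 606. -178.   71.]
handle 0.51 [152. 157.] 270 [391. 322.  15.]
cabinet 0.62 [325. 221.] 8768 [ 679. -217.  107.]
round_brush 0.75 [314. 316.] 947 [ 538. -388.   28.]
0.7 [181.90360059 492.47169909 404.72768684] [3.14153973e+00 2.90310285e-07 2.78775781e+00] 1.0014252734533893
```

View pics/top0.png

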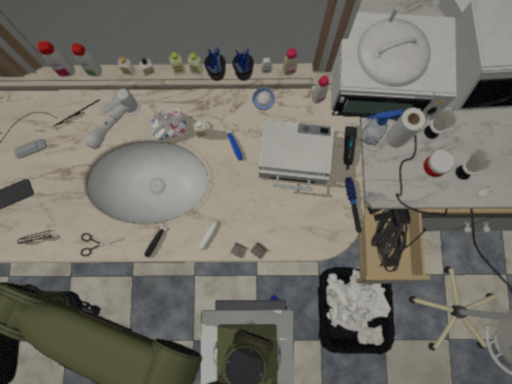

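Run:
```python
import cv2,numpy as np
a=cv2.imread('pics/top0.png');b=cv2.imread('pics/side0.png')
c=[cv2.resize(x,(400,300),interpolation=cv2.INTER_CUBIC) for x in (a[211:271,115:195],a[117:177,195:275],a[208:268,166:246],b[128:188,110:190])]
cv2.imwrite('pics/crop.png',np.vstack([np.hstack(c[:2]),np.hstack(c[2:])]))
```

```text
(no output)
```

View pics/crop.png

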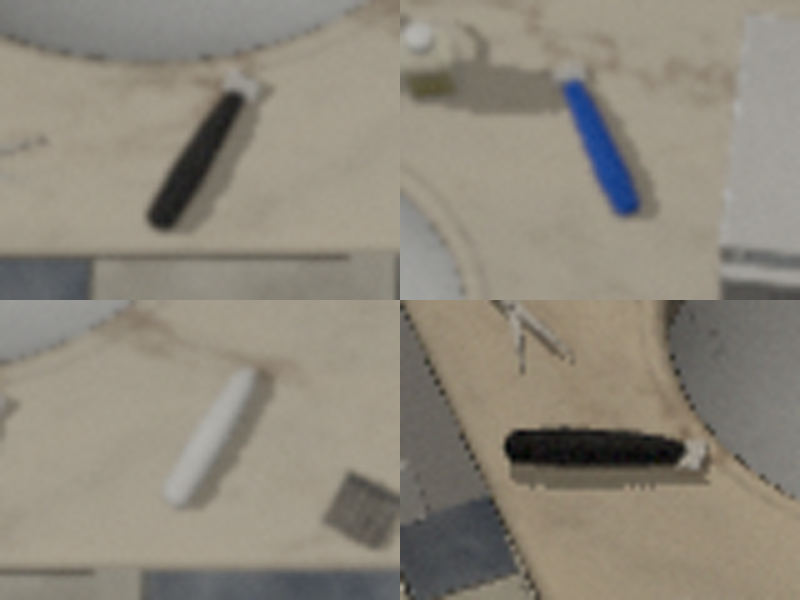

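View pics/side0.png

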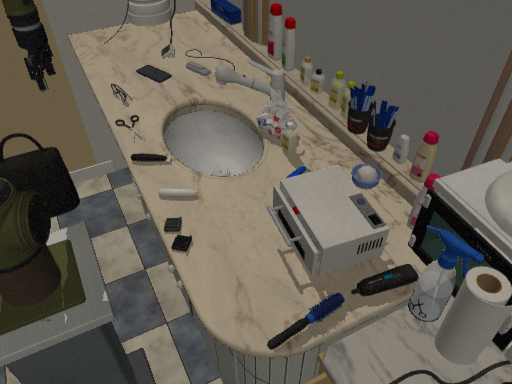

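The black trimmer with a steel blade at top (155,241), side (151,158), fits the description. The look-alike at (234,147) is blue, and the white bladeless thing at (206,238) is the thermometer. The enlarged crop confirms this. The cabinet is at (296,151), with its handle at (290,188).

```bash
cat >> h.py <<'E'
def rect(q):
    (c,s,a)=cv2.minAreaRect(q[:,:2].astype(np.float32)); return np.round(c,1),np.round(s,1),round(a,2)
def line(q):
    m=q[:,:2].mean(0);u=np.linalg.svd(q[:,:2]-m,full_matrices=False)[2][0];t=(q[:,:2]-m)@u
    return np.round(m,1),np.round(m+u*(t.min()+t.max())/2,1),np.round(np.degrees(np.arctan2(u[1],u[0])),2),round(np.ptp(t),1)
E
python3 - <<'E'
from h import *
for n in("top","side"):
    p=bot.grab_frame(n);w=cloud(p).reshape(-1,3);w=w[~np.isnan(w[:,0])]
    def box(x0,x1,y0,y1,z0,z1): return w[(w[:,0]>x0)&(w[:,0]<x1)&(w[:,1]>y0)&(w[:,1]<y1)&(w[:,2]>z0)&(w[:,2]<z1)]
    q=box(560,820,-330,-20,103,114);print(n,"cab top",len(q),rect(q),np.median(q[:,2]))
    q=box(560,632,-300,-50,70,90);print("handle",len(q),line(q),np.percentile(q[:,2],[5,50,95]))
    q=box(560,680,-330,-20,92,101);print("plate edge",len(q),rect(q) if len(q)>5 else 0)
    q=box(320,460,260,390,8,40);print("trim",len(q),line(q),rect(q),np.percentile(q[:,2],[50,98]))
    q=box(320,480,80,220,8,40);print("therm",len(q),line(q),rect(q))
    q=box(200,600,-100,400,-5,5);print("table z",np.median(q[:,2]))
E
```

```text
top cab top 2770 (array([ 701.5, -177.1]), array([250.2, 195.7]), 83.59) 109.07819989785924
handle 234 (array([ 588.7, -167. ]), array([ 588.7, -167.3]), np.float64(-94.53), np.float64(238.7)) [72.45635793 83.89917448 88.84706601]
plate edge 197 (array([ 622.6, -168.1]), array([243.2, 110.2]), 89.48)
trim 257 (array([388.9, 327.1]), array([398.1, 322.7]), np.float64(154.32), np.float64(157.5)) (array([390.5, 326. ]), array([136.2, 127.5]), 1.04) [17.59295083 28.29179283]
therm 240 (array([408.9, 142.9]), array([396.6, 149.5]), np.float64(151.84), np.float64(182.0)) (array([402.1, 152.4]), array([135.5, 150.5]), 88.84)
table z 0.40735347734016614
side cab top 5039 (array([ 712.2, -179.4]), array([252.3, 174.4]), 83.54) 108.1448483859715
handle 573 (array([ 593.1, -188.6]), array([ 592.9, -174.2]), np.float64(-89.19), np.float64(246.4)) [72.34607789 82.79802197 88.23254881]
plate edge 492 (array([ 649.4, -173.6]), array([248.9,  87.7]), 83.45)
trim 220 (array([386.6, 323.3]), array([390.5, 321.2]), np.float64(-28.03), np.float64(122.4)) (array([391.7, 324.2]), array([ 28.2, 121.2]), 57.74) [15.89307848 22.68742838]
therm 244 (array([409.4, 134.1]), array([409.5, 134. ]), np.float64(-30.29), np.float64(110.9)) (array([411. , 136.6]), array([ 26. , 110.9]), 57.77)
table z -0.5563487611980236
```

Run:
```python
from h import *
C=np.array([712.2,-179.4]);a=np.radians(-6.46);U=np.array([np.cos(a),np.sin(a)]);V=np.array([-U[1],U[0]])
for n in("top","side"):
    p=bot.grab_frame(n);w=cloud(p);f=w.reshape(-1,3);f=f[~np.isnan(f[:,0])]
    l=np.c_[(f[:,:2]-C)@U,(f[:,:2]-C)@V,f[:,2]]
    t=l[(abs(l[:,0])<120)&(abs(l[:,1])<150)&(abs(l[:,2]-108.5)<4)]
    print(n,"top extents",np.percentile(t,[1,99],0).round(1).tolist())
    q=l[(l[:,0]>-170)&(l[:,0]<-80)&(abs(l[:,1])<45)&(l[:,2]>40)]
    h,e=np.histogram(q[:,0],np.arange(-170,-79,4));print([(int(x),int(k),round(float(np.median(q[(q[:,0]>=x)&(q[:,0]<x+4),2])))) for x,k in zip(e,h) if k])
    q=l[(l[:,0]>-150)&(l[:,0]<-110)&(abs(l[:,1])<90)&(l[:,2]>72)&(l[:,2]<90)]
    print("handle",q.mean(0).round(1),np.percentile(q,[2,98],0).round(1).tolist(),np.polyfit(q[:,1],q[:,0],1))
    for d in bot.masks_of("trimmer",p):
        v,u=np.nonzero(d["pixels"]);K=np.array(p["K"])
        r=np.c_[(u-K[0,2])/K[0,0],(v-K[1,2])/K[1,1],np.ones(len(u))]@att(p).T;o=np.array(p["origin"])
        g=o+r*((14-o[2])/r[:,2])[:,None];print("trim",d["conf"],line(g),rect(g))
```

```text
top top extents [[-87.0, -121.1, 104.6], [83.0, 123.7, 112.4]]
[(-150, 6, 85), (-146, 32, 85), (-142, 29, 85), (-138, 6, 80), (-110, 80, 62), (-106, 66, 94), (-102, 25, 99), (-98, 19, 99), (-94, 1, 94), (-90, 12, 110), (-86, 32, 109)]
handle [-137.1    1.5   83.6] [[-146.5, -64.7, 76.0], [-112.9, 64.9, 89.5]] [ 3.17576979e-03 -1.37154612e+02]
trim 0.63 (array([743.9,  43.8]), array([747. ,  45.2]), np.float64(-155.28), np.float64(120.3)) (array([747. ,  45.3]), array([120.3,  21.6]), 25.72)
trim 0.48 (array([387.9, 327.8]), array([390.4, 326.4]), np.float64(149.9), np.float64(121.4)) (array([389.9, 325.4]), array([ 24.2, 121.5]), 58.37)
side top extents [[-85.4, -123.7, 104.9], [82.5, 120.8, 112.1]]
[(-150, 3, 83), (-146, 63, 83), (-142, 45, 85), (-138, 10, 83), (-110, 133, 56), (-106, 171, 86), (-102, 42, 98), (-98, 32, 98), (-94, 1, 95), (-90, 13, 107), (-86, 55, 107)]
handle [-137.2   -4.8   83.4] [[-146.1, -67.5, 78.8], [-112.4, 64.3, 87.2]] [ 1.06652210e-04 -1.37245059e+02]
trim 0.56 (array([386.5, 324.1]), array([391. , 321.4]), np.float64(-31.15), np.float64(123.7)) (array([391.7, 322.6]), array([ 29.9, 122.7]), 62.4)
trim 0.4 (array([ 531.2, -381.2]), array([ 522.8, -382.5]), np.float64(-171.4), np.float64(208.0)) (array([ 522.9, -383.2]), array([208.1,  35.7]), 8.99)
```

```bash
cat >> h.py <<'E'
C=np.array([712.2,-179.4]);A=np.radians(-6.46);U=np.array([np.cos(A),np.sin(A)]);V=np.array([-U[1],U[0]])
def loc(x,y,z): return [*(C+x*U+y*V),z]
def st(t=""):
    s=bot.state();l=(np.array(s["eef_pos"][:2])-C);print(t,"t",round(s["time"],2),"loc",round(l@U,1),round(l@V,1),round(s["eef_pos"][2],1),"F",np.round(s["ft_force"],1),"op",round(s["opening"],3),"ff",np.round(s["finger_force"],1));return s
HY=A+np.pi/2
E
python3 - <<'E'
from h import *
bot.command_gripper(0.33,30)
bot.move_ptp(loc(-142,0,320),[np.pi,0,HY]);st("above")
bot.servo_line(loc(-142,0,262));st("near")
bot.servo_line(loc(-142,0,236),rate=60);s=st("down")
if np.linalg.norm(s["ft_force"])<8:
    bot.command_gripper(0.0,40);st("grip")
    bot.servo_line(loc(-160,0,236),rate=60);st("pull")
E
```

```text
above t 4.29 loc -141.9 0.9 320.1 F [-0.2 -0.6  0.6] op 0.33 ff 0.0
near t 4.83 loc -141.9 0.3 262.2 F [-0.3  1.  -0.1] op 0.328 ff 0.0
down t 5.41 loc -142.1 -0.0 235.6 F [ 0.4 -0.6  0. ] op 0.33 ff 0.0
grip t 5.72 loc -141.8 -0.0 236.4 F [-0.6 -0.4  0.8] op 0.097 ff 39.0
pull t 6.17 loc -161.3 -0.0 236.3 F [-1.9 -0.4  4.7] op 0.1 ff 39.7
```

Run:
```python
from h import *
bot.servo_line(loc(-276,0,236),rate=100);st("pull")
for x in range(-279,-299,-3):
    bot.servo_line(loc(x,0,236),rate=40);s=st()
    if np.hypot(*s["ft_force"][:2])>12: break
bot.servo_line(loc(x+1.5,0,236),rate=40);st("relax")
bot.command_gripper(0.33);st("open")
bot.servo_line(loc(x+1.5,0,330));st("up")
```

```text
pull t 7.47 loc -276.5 0.2 236.3 F [-0.6  2.6  7.8] op 0.101 ff 40.0
 t 7.72 loc -279.1 0.2 236.3 F [1.7 1.4 7. ] op 0.096 ff 39.9
 t 7.97 loc -282.1 0.2 236.3 F [1.1 1.4 7.1] op 0.099 ff 39.9
 t 8.22 loc -285.3 0.2 236.3 F [1.1 2.8 6.7] op 0.1 ff 39.9
 t 8.47 loc -288.4 0.2 236.3 F [1.6 2.6 8.4] op 0.094 ff 39.9
 t 8.72 loc -289.5 0.1 236.4 F [6.4 3.3 0.8] op 0.095 ff 39.7
 t 8.97 loc -290.4 0.0 236.4 F [13.2  2.6 -5.9] op 0.099 ff 39.4
relax t 9.22 loc -289.9 0.1 236.4 F [10.3  3.  -3. ] op 0.099 ff 39.8
open t 9.55 loc -293.8 0.0 235.3 F [ 0.2 -1.1 -0.3] op 0.329 ff 0.0
up t 10.32 loc -293.0 0.1 329.4 F [0.6 0.4 0.1] op 0.331 ff 0.0
```

Run:
```python
from h import *
bot.command_gripper(0.7)
bot.move_ptp([200,420,350],[np.pi,0,np.radians(149.5)]);st("above")
for n in("top","side"):
    p=bot.grab_frame(n);w=cloud(p);cv2.imwrite(f"pics/{n}1.png",p["pixels"])
    f=w.reshape(-1,3);f=f[~np.isnan(f[:,0])];l=np.c_[(f[:,:2]-C)@U,(f[:,:2]-C)@V,f[:,2]]
    q=l[(l[:,0]>-310)&(l[:,0]<-275)&(abs(l[:,1])<80)&(l[:,2]>78)&(l[:,2]<90)];print(n,"handle",q.mean(0).round(1),np.percentile(q,[2,98],0).round(1).tolist())
    q=l[(abs(l[:,0]+170)<55)&(abs(l[:,1])<130)&(l[:,2]>10)&(l[:,2]<100)]
    for y in range(-120,120,6):
        k=q[(q[:,1]>=y)&(q[:,1]<y+6)]
        if len(k): print((y,int(np.median(k[:,2])),len(k)),end=" ")
    q=l[(l[:,0]>-260)&(l[:,0]<-80)&(abs(l[:,1])<22)&(l[:,2]>10)]
    print()
    for x in range(-260,-80,6):
        k=q[(q[:,0]>=x)&(q[:,0]<x+6)]
        if len(k): print((x,int(np.median(k[:,2])),len(k)),end=" ")
    print()
a,b=cv2.imread('pics/top1.png'),cv2.imread('pics/side1.png')
c=[cv2.resize(a[130:250,240:340],(400,480)),cv2.resize(b[170:290,230:330],(400,480))]
cv2.imwrite('pics/c1.png',np.hstack(c))
```

```text
above t 12.91 loc -575.8 537.7 350.0 F [ 0.3 -0.2 -0. ] op 0.702 ff 0.0
top handle [-288.     2.4   85.2] [[-293.5, -63.4, 78.7], [-279.3, 70.1, 89.6]]
(-114, 41, 27) (-108, 43, 38) (-102, 36, 75) (-96, 28, 48) (-90, 39, 46) (-84, 46, 45) (-78, 49, 52) (-72, 49, 53) (-66, 51, 56) (-60, 45, 53) (-54, 39, 63) (-48, 27, 50) (-42, 26, 51) (-36, 35, 49) (-30, 27, 49) (-24, 27, 51) (-18, 27, 49) (-12, 27, 51) (-6, 26, 52) (0, 25, 47) (6, 26, 51) (12, 27, 49) (18, 28, 50) (24, 27, 49) (30, 29, 48) (36, 31, 54) (42, 26, 49) (48, 26, 51) (54, 26, 49) (60, 39, 51) (66, 44, 49) (72, 44, 52) (78, 42, 52) (84, 27, 52) (90, 27, 50) (96, 27, 50) (102, 55, 42) (108, 39, 49) (114, 37, 5) 
(-260, 46, 21) (-254, 92, 44) (-248, 97, 24) (-242, 91, 1) (-236, 29, 1) (-230, 28, 20) (-224, 27, 21) (-218, 28, 20) (-212, 26, 18) (-206, 29, 23) (-200, 27, 21) (-194, 27, 19) (-188, 27, 18) (-182, 26, 19) (-176, 26, 23) (-170, 29, 21) (-164, 28, 17) (-158, 25, 21) (-152, 28, 20) (-146, 26, 20) (-140, 27, 20) (-134, 27, 17) (-128, 25, 23) (-122, 25, 18) (-116, 26, 20) (-110, 27, 19) (-104, 29, 35) (-98, 49, 17) (-
[... 334 characters left out ...]
 49) (-18, 25, 82) (-12, 26, 86) (-6, 25, 75) (0, 25, 87) (6, 26, 72) (12, 25, 81) (18, 26, 78) (24, 26, 71) (30, 31, 208) (36, 37, 26) (42, 28, 2) (48, 26, 62) (54, 26, 102) (60, 35, 204) (66, 44, 85) (72, 44, 60) (78, 40, 29) (84, 24, 7) (90, 25, 20) (96, 27, 104) (102, 41, 313) 
(-260, 41, 27) (-254, 80, 108) (-248, 97, 36) (-242, 95, 3) (-224, 25, 30) (-218, 26, 31) (-212, 26, 32) (-206, 25, 36) (-200, 25, 27) (-194, 25, 35) (-188, 25, 32) (-182, 26, 31) (-176, 26, 35) (-170, 25, 30) (-164, 26, 30) (-158, 25, 34) (-152, 25, 31) (-146, 26, 32) (-140, 26, 31) (-134, 26, 32) (-128, 25, 32) (-122, 26, 30) (-116, 25, 31) (-110, 25, 30) (-104, 27, 54) (-98, 43, 58) (-92, 106, 7) (-86, 107, 36)
```

View pics/c1.png

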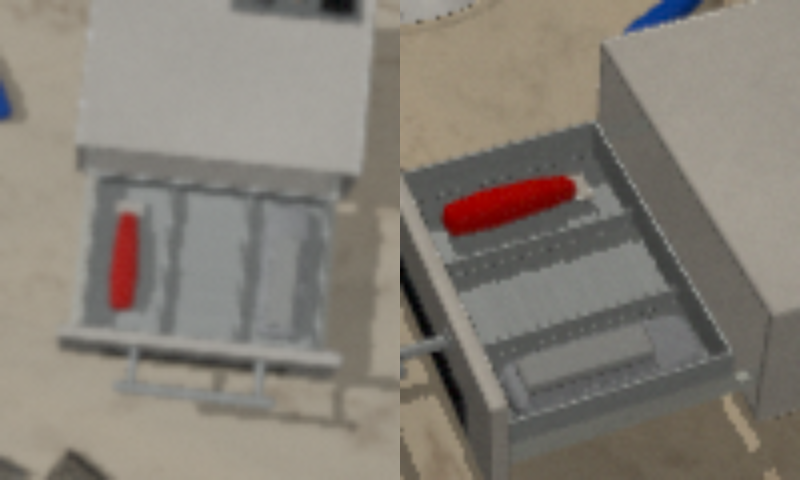

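The drawer is out: red short trimmer in the left lane (crop ~(122,260)), razor case in the right lane (~(285,270)), middle lane (~(210,265)) empty. Next I grasp the trimmer.

Run:
```python
from h import *
x,y=390.7,323.5
bot.move_ptp([x,y,260],[np.pi,0,np.radians(149.5)])
bot.servo_line([x,y,200]);bot.servo_line([x,y,177],rate=60);s=st("down")
if abs(s["ft_force"][2])<10:
    bot.command_gripper(0.0,50);s=st("grip");print(s["eef_pos"],s["eef_rot"])
    bot.servo_line([x,y,350],rate=180);st("lift")
    for n in("top","side"):
        p=bot.grab_frame(n);cv2.imwrite(f"pics/{n}2.png",p["pixels"])
        w=cloud(p);np.save(n+"2.npy",w);np.save(n+"2px.npy",p["pixels"])
b=cv2.imread('pics/side2.png');cv2.imwrite('pics/c2.png',cv2.resize(b[50:200,90:240],(600,600)))
```

```text
down t 15.02 loc -376.1 463.3 176.6 F [ 0.2  0.3 -0.1] op 0.697 ff 0.0
grip t 15.44 loc -375.7 463.9 177.6 F [-0.   0.7  3. ] op 0.246 ff 49.4
[391.08555989 323.81074226 177.5780512 ] [3.14010822e+00 5.05769463e-04 2.60922697e+00]
lift t 16.55 loc -376.5 463.1 348.8 F [-0.6  0.4 -2.8] op 0.242 ff 48.9
```

View pics/c2.png

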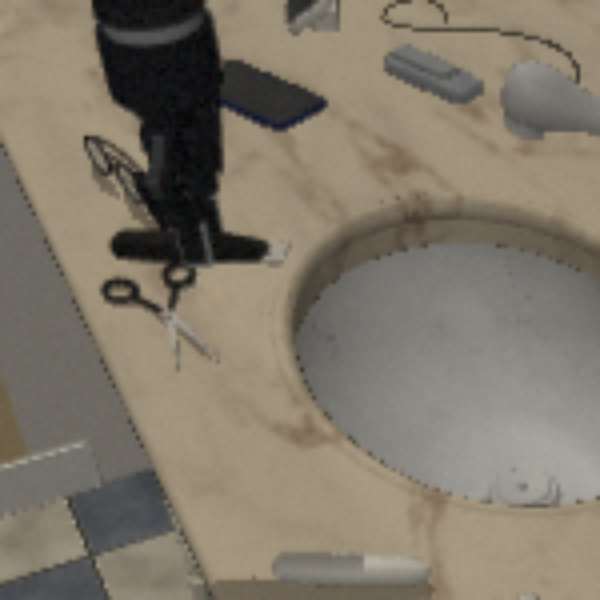

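Trimmer is held level near its middle (crop ~(195,245)), blade to the right. Now place it.

Run:
```python
from h import *
X,Y=-168.5,-0.5
bot.move_ptp(loc(X,Y,350),[np.pi,0,A+np.pi]);st("above")
bot.servo_line(loc(X,Y,240),rate=140);bot.servo_line(loc(X,Y,209),rate=70);s0=st("near")
for z in np.arange(207.5,199,-1.0):
    bot.servo_line(loc(X,Y,z),rate=30);s=st()
    if s["ft_force"][2]-s0["ft_force"][2]>3: break
```

```text
above t 18.49 loc -168.5 0.3 349.9 F [-0.4  0.4 -1.6] op 0.24 ff 48.9
near t 20.02 loc -168.6 -0.5 208.7 F [ 0.1  0.3 -0.9] op 0.244 ff 48.9
 t 20.27 loc -168.3 -0.5 207.8 F [ 0.7 -0.  -0.9] op 0.245 ff 48.9
 t 20.52 loc -168.5 -0.5 206.5 F [ 0.1 -0.1 -1.9] op 0.24 ff 48.9
 t 20.77 loc -168.6 -0.5 205.4 F [-1.1 -0.4 -1.9] op 0.237 ff 48.9
 t 21.02 loc -168.6 -0.5 204.4 F [ 0.4 -0.5 -1.6] op 0.246 ff 48.9
 t 21.27 loc -168.4 -0.5 203.6 F [-0.3 -0.2 -0.7] op 0.245 ff 49.0
 t 21.52 loc -168.1 -0.5 203.5 F [0.6 0.8 6.3] op 0.241 ff 49.8
```

Run:
```python
from h import *
X,Y=-168.5,-0.5
bot.command_gripper(0.34);st("rel")
bot.servo_line(loc(X,Y,225),rate=60);bot.servo_line(loc(X,Y,330),rate=180)
bot.move_ptp(loc(-420,60,330),[np.pi,0,HY]);st("away")
p=bot.grab_frame("top");q=bot.grab_frame("side")
w=cloud(q);f=w.reshape(-1,3);f=f[~np.isnan(f[:,0])];l=np.c_[(f[:,:2]-C)@U,(f[:,:2]-C)@V,f[:,2]]
k=l[(abs(l[:,0]+168)<68)&(abs(l[:,1])<29)&(l[:,2]>33)];print(np.percentile(k,[2,50,98],0).round(1))
cv2.imwrite('pics/c3.png',np.hstack([cv2.resize(p["pixels"][130:250,240:340],(400,480)),cv2.resize(q["pixels"][170:290,230:330],(400,480))]))
```

```text
rel t 21.77 loc -168.6 -0.5 202.4 F [ 0.  -0.5 -0.7] op 0.342 ff 0.0
away t 24.47 loc -419.5 59.9 329.9 F [ 0.1 -0.7  0. ] op 0.337 ff 0.0
[[-224.1  -14.7   33.4]
 [-176.    -7.1   43.4]
 [-111.4    7.3   48.5]]
```

View pics/c3.png

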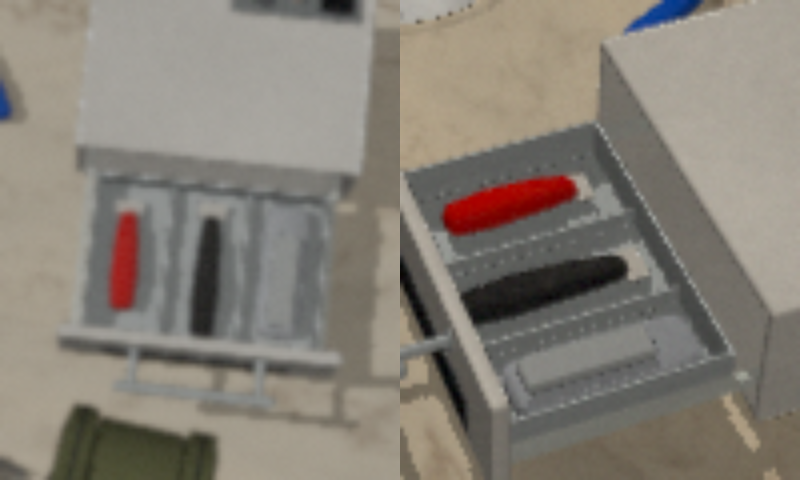

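The black trimmer lies flat in the middle lane (left crop (208,270)), with its neighbours unmoved. Now push the drawer home.

Run:
```python
from h import *
bot.servo_line(loc(-289,0,330));bot.servo_line(loc(-289,0,262));bot.servo_line(loc(-289,0,236),rate=60);s=st("down")
if np.linalg.norm(s["ft_force"])<8:
    bot.command_gripper(0.0,40);st("grip")
    bot.servo_line(loc(-270,0,236),rate=50);st("a");bot.servo_line(loc(-146,0,236),rate=70);st("push")
    for x in np.arange(-143.5,-122,2):
        bot.servo_line(loc(x,0,236),rate=30);s=st()
        if np.array(s["ft_force"][:2])@U<-15: break
```

```text
down t 26.86 loc -289.1 0.0 235.8 F [0.1 0.5 0.2] op 0.339 ff 0.0
grip t 27.18 loc -288.6 -0.1 236.4 F [ 0.1 -0.3  1.6] op 0.1 ff 39.0
a t 27.71 loc -269.0 -0.1 236.4 F [ 1.7 -1.1  2.2] op 0.097 ff 39.2
push t 29.63 loc -146.6 -0.3 236.3 F [-1.  -0.8  5.5] op 0.097 ff 39.5
 t 29.88 loc -144.0 -0.3 236.4 F [ 0.  -1.3  7.2] op 0.099 ff 39.5
 t 30.13 loc -142.1 -0.3 236.4 F [-1.8 -0.6  6.2] op 0.097 ff 39.5
 t 30.38 loc -140.1 -0.3 236.4 F [-1.1 -1.5  6.1] op 0.103 ff 39.5
 t 30.63 loc -138.1 -0.3 236.4 F [-1.2 -1.2  6. ] op 0.097 ff 39.5
 t 30.88 loc -136.1 -0.3 236.4 F [-0.9 -1.3  6.1] op 0.098 ff 39.5
 t 31.13 loc -134.1 -0.3 236.4 F [-1.4 -1.5  6.9] op 0.097 ff 39.5
 t 31.38 loc -133.1 -0.3 236.3 F [-3.2 -0.2  8.6] op 0.099 ff 39.9
 t 31.63 loc -132.5 -0.3 236.3 F [-7.4 -0.1 11.9] op 0.103 ff 40.3
 t 31.88 loc -131.9 -0.3 236.3 F [-11.4   1.1  16.4] op 0.1 ff 40.7
 t 32.13 loc -131.3 -0.2 236.2 F [-15.5  -0.4  19.6] op 0.097 ff 41.0
```

Run:
```python
from h import *
bot.servo_line(loc(-132.8,0,236),rate=30);st("relax")
bot.command_gripper(0.33);st("open")
bot.servo_line(loc(-133.5,0,262),rate=60);bot.servo_line(loc(-133.5,0,330));bot.move_ptp(loc(-420,80,350),[np.pi,0,HY]);st("away")
for n in("top","side"):
    p=bot.grab_frame(n);cv2.imwrite(f"pics/{n}4.png",p["pixels"]);w=cloud(p);f=w.reshape(-1,3);f=f[~np.isnan(f[:,0])];l=np.c_[(f[:,:2]-C)@U,(f[:,:2]-C)@V,f[:,2]]
    for nm,k in(("handle",l[(abs(l[:,0]+137)<20)&(abs(l[:,1])<60)&(l[:,2]>78)&(l[:,2]<90)]),("plate",l[(abs(l[:,0]+98)<9)&(abs(l[:,1])<45)&(l[:,2]>45)&(l[:,2]<92)])):
        print(n,nm,len(k),np.percentile(k[:,0],[2,50,98]).round(1))
a,b=cv2.imread('pics/top4.png'),cv2.imread('pics/side4.png')
cv2.imwrite('pics/c4.png',np.hstack([cv2.resize(a[110:260,190:340],(400,400)),cv2.resize(b[140:290,190:340],(400,400))]))
```

```text
relax t 32.52 loc -133.5 -0.3 236.3 F [-1.8 -0.6  6.6] op 0.097 ff 39.9
open t 32.85 loc -133.0 0.2 235.3 F [0.5 0.  0.9] op 0.329 ff 0.0
away t 35.17 loc -418.7 79.9 350.3 F [-0.   0.   0.2] op 0.327 ff 0.0
top handle 97 [-139.4 -133.6 -120.1]
top plate 93 [-101.1  -98.8  -95.6]
side handle 188 [-138.5 -134.  -118.3]
side plate 221 [-99.9 -98.2 -96.7]
```

View pics/c4.png

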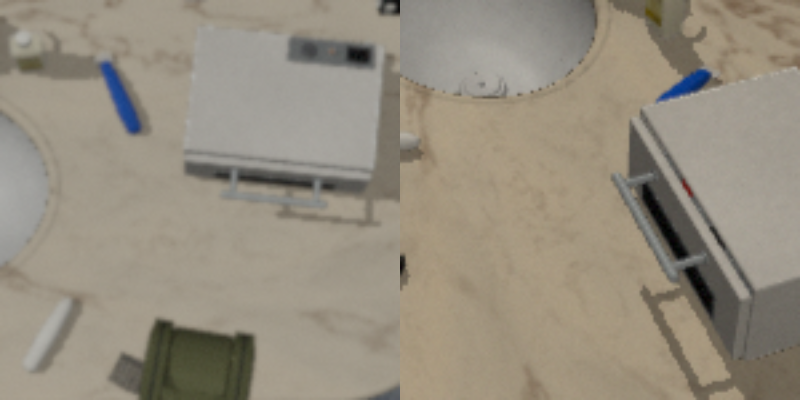

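The drawer looks closed: front plate flush (left crop (278,175)). A gentle nudge on the bar will make sure it sits against its stop.

Run:
```python
from h import *
bot.command_gripper(0.0)
bot.move_ptp(loc(-168,0,300),[np.pi,0,HY]);bot.servo_line(loc(-168,0,240));st("down")
for x in np.arange(-164,-138,1.5):
    bot.servo_line(loc(x,0,240),rate=30);s=bot.state()
    if np.array(s["ft_force"][:2])@U<-9: break
st("press")
bot.servo_line(loc(-175,0,240),rate=80);bot.servo_line(loc(-200,0,330));st("away")
bot.close_job()
```

```text
down t 37.26 loc -168.4 0.3 240.9 F [ 0.6 -0.1 -0.2] op 0.001 ff 0.0
press t 40.29 loc -150.7 0.1 239.7 F [-11.6   0.8   8.5] op -0.0 ff 5.7
away t 41.56 loc -199.9 0.1 329.5 F [-0.5  0.4 -0.6] op -0.002 ff 0.0
the job is handed in; nothing more can be done
```

The long black trimmer was set down flat in the drawer's middle lane, the drawer was pushed gently home, and the job was handed in at about 42 s. I have not seen the judged result.

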